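# Press the plug-ins home in a test-instrument mainframe

### The arm

A 6-joint arm with a two-finger parallel gripper is mounted at the origin on the work surface. World frame = base frame: x ahead of the robot, y to its left, z up, the work surface at z = 0. Lengths are in m, angles in rad, forces in N, time in s.
With the tool pointing down it reaches from about 0.3 to 0.775 m from the base axis. Payload 14.6 kg.
Tool frame: the origin (TCP) lies at the centre of the arm's flange, where the gripper is bolted on; the fingertips stand 199 mm ahead of it and the grasp point (between the pads) lies 180 mm ahead of it; z points along the fingers, y is the line along which they close (so a half turn about z gives the same grasp; the last joint's range is limited). The gripper opens to 94 mm and grips with 3 to 60 N. Pads are 16 mm wide; open, the fingers measure 119 mm over their backs; the gripper's body (75 mm by 177 mm) begins 78 mm behind the grasp point.
Start: joints at [1.123, 0.3, 1.521, -0, 1.321, -0.067], TCP at [0.204, 0.511, 0.405] pointing down, gripper open.
Joint ranges: [-3.03, 3.03], [-0.79, 2.21], [0.23, 2.52], [-1.04, 4.18], [0, 3.07], [-2.55, 2.55]. Speed limits (rad/s): [2.22, 2.22, 2.57, 3.14, 3.14, 3.14].

### API

Orientations are given as [roll, pitch, yaw] about the fixed x, y, z axes, in that order (R = Rz(yaw) Ry(pitch) Rx(roll)).
In Python, from station import ctrl gives the robot as it stands. The module is installed in compiled form; this text tells all that it offers.
- The arm moves only by the tool servo_tool, never from a script. Its argument "motion" is a list of rows, each a list of 5 numbers: the closure, from 0 (fully open) to 1 (shut), then the shift along the world's x, y, z in cm, then the turn about the world's z in degrees. A call has 1 to 20 rows; each row is the pose to reach, as a shift and turn from the pose commanded when the call began; what a row does not reach only later rows make up. A row lasts 1/8 s, in which the tool goes at most 62.5 mm and 10.7 degrees, less where a joint would pass 70% of its speed; a pose out of reach is approached as far as the arm can. A call with a gripper value outside its range is refused whole. The fingers move at their own pace and stop on an object; "squeeze" is the grip in N (left out, the last holds). Time passes only in rows, so rows that repeat a pose let the fingers close. It gives the time, the measured TCP pose, the force, the opening and the grip force at its end, in the units of the state.
- ctrl.get_obs(): the state, without advancing time (a new reading comes with each control period).
- ctrl.camera(name): name is "scene" or "top" or "wrist"; returns a dict with "image" (384x512x3 uint8, red, green, blue), "fx", "fy", "cx", "cy" (pixels), "camera_from_world" (4x4, takes a point from world to camera coordinates); the wrist camera has in their place "hand_eye" (4x4, takes a point from camera to tool coordinates, whose origin is the TCP and whose axes are the flange's). Camera axes: x right, y up, looking along -z (the intrinsics and any distortion apply to the point x, -y, -z); pixel columns grow to the right and rows downward; lengths in m; the calibration is good to about 2 mm. The wrist camera is an equidistant fisheye: a pixel r from the principal point sees the ray r / f radians off the axis. A picture is of the moment at which its call begins: read the wrist's pose just before it. There is no depth.
- ctrl.hand_in(): hands the job in; it is judged then, once.
The state is a dict: "time_s": time; "qpos": joint angles; "joint_vel": joint speeds; "tau": joint torques, N m; "ee_pos": TCP position; "eef_rot": TCP orientation; "force": force on the tool from outside, world axes, zero at the start; "moment": the same for the moment, N m; "grip_width": finger opening in m; "grip_force": force on a finger pad.
Only numpy, scipy, OpenCV 4.12 (cv2) and the standard library are available. Lean on these libraries where they do the work, as an engineer would, in place of code of your own. Each camera call takes 0.05 s, during which the arm holds its last target. There are 200 camera calls.

### The job

A power adapter has been left lying across the open bay of the test-instrument mainframe. First clear it away, laying it flat inside the open grey tray, and only after that press each of the three plug-ins in the bay straight down until it is fully home. Do not press the power push-button on the mainframe's end shelf, and leave the tape roll, the marker, the spray can and the gear block where they are.

Things in the scene. Friction and masses are not known exactly. Their poses are not given: they have to be found in the camera images.
- mainframe: Blue metal chassis fixed level to the table. Origin on the table under the centre of its open bay; x across the row of plug-ins, y along it. Bay: inside 90 mm (x) by 210 mm (y), floor 30 mm up, walls 12 mm thick, rim 95 mm up. The plug-ins stand in any order in sockets at y = -64, -4, +56 mm, x = 0. Beyond the -y wall, to y = -171 mm, is a shelf 75 mm high with the power button.
- head_top (a point): Centre of the top of the mainframe's display head (orange screen on its +x side), a fixed block 114 mm (x) by 80 mm (y) that stands 170 mm above the table at mainframe y = 117 to 197 mm: an obstacle beside the bay.
- power (a joint): Small round grey power push-button in a black housing (22 mm button, on the mainframe's end shelf at mainframe x = 0, y = -144 mm, wholly less than 105 mm above the table). Value 0 = out, 0.006 m = pressed. A spring of up to 4 N. Not to be pressed.
- relay_top (a point): Centre of the flat top of the relay, a grey plastic box 60 mm (x) by 42 mm (y) by 40 mm high. The top is 88 mm above the table when fully proud, 70 mm when home (25 mm below the bay's rim). Own x along the mainframe's x
- relay (a joint): Slide of the grey box relay: m pushed down; 0 = 18 mm proud, 0.018 = fully home on a hard stop; starts between 0 and 0.013. Moves only vertically, needs a push of about 9 N to creep down, stays where it is left
- can_top (a point): Centre of the flat top of the can, an aluminium cylinder 46 mm in diameter and 40 mm high. The top is 88 mm above the table when fully proud, 70 mm when home (25 mm below the bay's rim). Own x along the mainframe's x
- can (a joint): Slide of the round can: m pushed down; 0 = 18 mm proud, 0.018 = fully home on a hard stop; starts between 0 and 0.013. Moves only vertically, needs a push of about 9 N to creep down, stays where it is left
- module_top (a point): Centre of the flat top of the module, a long dark steel box 74 mm (x) by 34 mm (y) by 40 mm high. The top is 88 mm above the table when fully proud, 70 mm when home (25 mm below the bay's rim). Own x along the mainframe's x
- module (a joint): Slide of the long dark module: m pushed down; 0 = 18 mm proud, 0.018 = fully home on a hard stop; starts between 0 and 0.013. Moves only vertically, needs a push of about 9 N to creep down, stays where it is left
- adapter_mid (a point): Centre of the power adapter, a loose black box 130 mm (its x) by 52 mm (its y) by 32 mm high (z), 0.2 to 0.4 kg, with a paper label on top. At the start it lies flat on the two long rims of the bay, bridging it, its centre 111 mm above the table and its long side within 0.3 rad of the mainframe's x.
- adapter: The same adapter; origin at the centre of its underside.
- tray: Empty open grey plastic tray, fixed to the table, 220 mm (its x) by 150 mm (its y), 25 mm high, walls and floor 5 mm thick. Origin at the centre of its underside, on the table.
- tape: Bystander: roll of masking tape lying flat, 100 mm in diameter, 24 mm high, loose; origin at the centre of its underside.
- marker: Bystander: white marker pen with black cap, 135 mm long (its x), 14 mm thick, lying loose; origin under its middle.
- spraycan: Bystander: closed metal spray can standing upright, 50 mm in diameter, 105 mm high, loose; origin at the centre of its underside.
- gearblock: Bystander: wooden block 70 by 90 by 35 mm with a brass gear and a small crank on top, 56 mm high in all, loose; origin at the centre of its underside.

How it is judged:
By the outcome, as a careful person would: the job done as asked, in the order asked, and still so for the second after the job is handed in, with the robot touching nothing.
It also fails if it takes over 61 s, if anything falls off the work surface, if the arm or the gripper's body presses on something with over 40 N, if the wrist force passes 120 N, or if a joint passes its speed limit or range.

## Working session

There is one attempt and no reset: what is moved stays moved. The work goes in short steps, Python scripts to look and compute and a tool call to move; the robot and the scene stay as the last step left them, time stands still between calls to the robot, and variables do not carry over. Pictures are saved under pics/ and viewed, at most 10 in all, crops included, and the job is handed in when it is done.

Besides the shell and the picture viewer there is one more tool, called after "Emit:" by a JSON object that holds its "api" and its "payload", one argument or row to a line. servo_tool: Moves the arm, as the interface text tells. Its arguments: {"type":"object","properties":{"motion":{"type":"array","items":{"type":"array","items":{"type":"number"}}},"squeeze":{"type":"number"}},"required":["motion"]}

```bash
mkdir -p pics; cat > h.py <<'E'
import numpy as np, cv2, pickle
def px2plane(c,u,v,z):
    u=np.atleast_1d(u).astype(float);v=np.atleast_1d(v).astype(float)
    T=np.linalg.inv(c['camera_from_world'])
    d=np.stack([(u-c['cx'])/c['fx'],-(v-c['cy'])/c['fy'],-np.ones_like(u)],1)@T[:3,:3].T
    o=T[:3,3]; return o+d*((z-o[2])/d[:,2])[:,None]
def w2px(c,p):
    p=np.atleast_2d(p);q=p@c['camera_from_world'][:3,:3].T+c['camera_from_world'][:3,3]
    return np.stack([c['cx']+c['fx']*q[:,0]/-q[:,2],c['cy']-c['fy']*q[:,1]/-q[:,2]],1)
E
python3 - <<'E'
from station import ctrl
import cv2,numpy as np,pickle
np.set_printoptions(precision=3,suppress=True)
for n in("scene","top"):
    c=ctrl.camera(n);pickle.dump(c,open(n+'.pkl','wb'))
    cv2.imwrite(f'pics/{n}0.png',cv2.resize(c['image'][:,:,::-1],(800,600),interpolation=cv2.INTER_CUBIC))
    print(n,[k for k in c],c['fx'],c['fy'],c['cx'],c['cy']);print(np.linalg.inv(c['camera_from_world']))
print(ctrl.get_obs())
E
```

```text
scene ['image', 'fx', 'fy', 'cx', 'cy', 'camera_from_world'] 438.2063866011259 438.2063866011259 256.5237661599824 182.92425666876937
[[-0.092 -0.833  0.546  1.182]
 [ 0.996 -0.086  0.036 -0.015]
 [ 0.017  0.547  0.837  1.032]
 [ 0.     0.     0.     1.   ]]
top ['image', 'fx', 'fy', 'cx', 'cy', 'camera_from_world'] 416.4119812273268 416.4119812273268 252.55712698997957 185.52889165017174
[[-0.017  0.989 -0.148  0.413]
 [-1.    -0.014  0.019 -0.06 ]
 [ 0.017  0.148  0.989  1.061]
 [ 0.     0.     0.     1.   ]]
{'time_s': 0.1, 'qpos': array([ 1.123,  0.3  ,  1.522,  0.   ,  1.321, -0.067]), 'joint_vel': array([ 0.001, -0.001, -0.001, -0.002,  0.001, -0.002]), 'tau': array([  0.002, -53.265, -35.328,   0.071,   0.023,  -0.   ]), 'ee_pos': array([0.204, 0.511, 0.404]), 'eef_rot': array([-3.141, -0.   ,  2.761]), 'force': array([ 0.035, -0.701,  0.557]), 'moment': array([0.002, 0.   , 0.039]), 'grip_force': 0.0, 'grip_width': 0.09397892169633808}
```

View pics/top0.png

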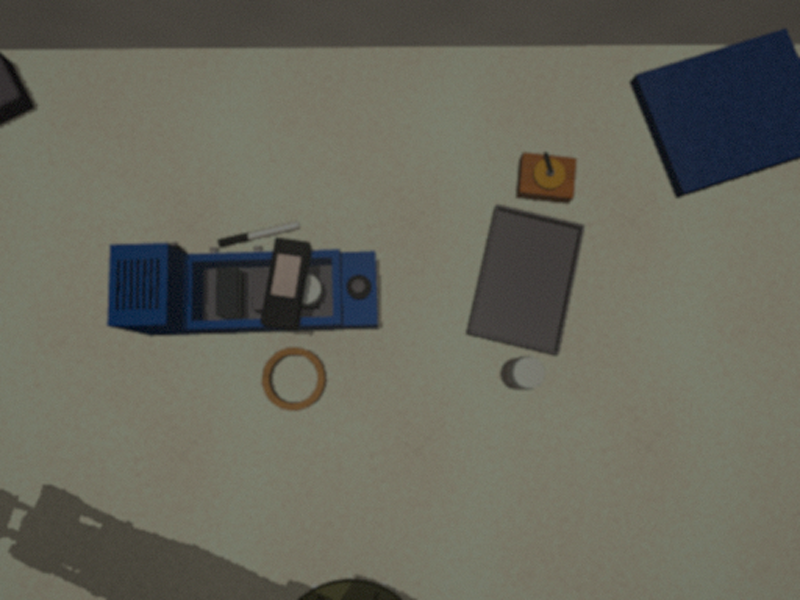

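View pics/scene0.png

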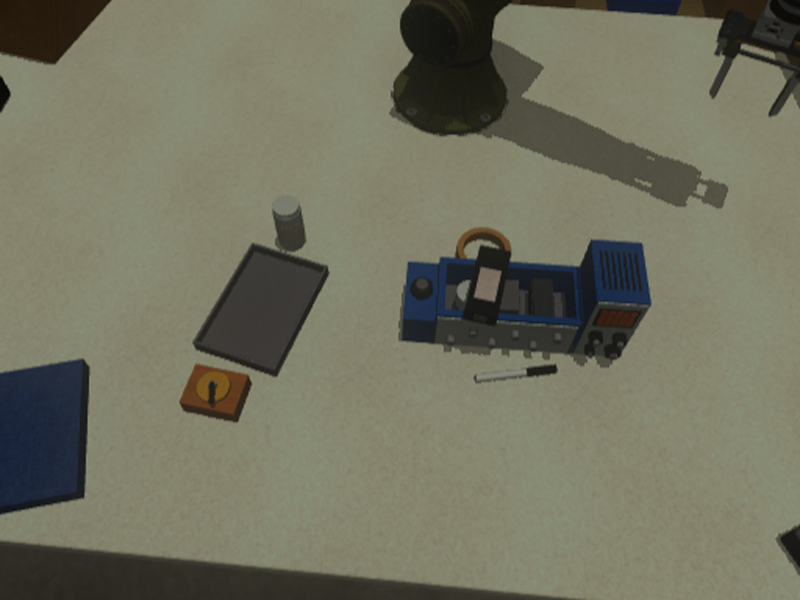

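Top view (800×600): mainframe (110–378, 245–332) with its head to the left (world +y), the adapter at (287,284), module (231,290), can (313,290), button (358,287), tray (525,280), spray can (523,373), tape (294,378), marker (259,234) and gear block (548,177). The scene view agrees. The relay is half hidden beside the adapter.

```bash
cat > m.py <<'E'
import numpy as np,cv2,pickle
from h import *
np.set_printoptions(precision=4,suppress=True)
c=pickle.load(open('top.pkl','rb'));im=c['image'];hsv=cv2.cvtColor(im,cv2.COLOR_RGB2HSV)
def big(m,x0,x1,y0,y1,close=1):
    z=np.zeros_like(m);z[y0:y1,x0:x1]=m[y0:y1,x0:x1]
    z=cv2.morphologyEx(z,cv2.MORPH_OPEN,np.ones((3,3)));z=cv2.morphologyEx(z,cv2.MORPH_CLOSE,np.ones((5,5)))
    cs,_=cv2.findContours(z,cv2.RETR_EXTERNAL,cv2.CHAIN_APPROX_NONE);return max(cs,key=cv2.contourArea)
blue=((hsv[...,0]>100)&(hsv[...,0]<130)&(hsv[...,1]>110)).astype(np.uint8)*255
V=hsv[...,2]
print('V samples adapter,module,bayfloor,tray,table',V[190,172],V[187,148],V[165+20,162],V[180,335],V[280,250])
print('hsv label',hsv[176,183],'blue',hsv[180,87],'tray',hsv[180,335],'relay?',hsv[187,162])
mf=big(blue,60,250,140,230)
label=((hsv[...,0]<20)|(hsv[...,0]>165))&(V>95);label=label.astype(np.uint8)*255
lb=big(label,168,200,155,200)
black=((V<45)).astype(np.uint8)*255
ad=big(black|label,160,205,150,214)
tr=big(((V<105)&(hsv[...,1]<70)).astype(np.uint8)*255,295,378,125,229)
out=cv2.resize(im[140:240,60:380][:,:,::-1],None,fx=2.5,fy=2.5,interpolation=cv2.INTER_CUBIC)
out2=cv2.resize(im[145:220,65:250][:,:,::-1],None,fx=4.2,fy=4.2,interpolation=cv2.INTER_CUBIC)
out2=np.clip(out2*1.7,0,255).astype(np.uint8)
for n,k,z in(('mf',mf,.095),('label',lb,.127),('ad',ad,.127),('tray',tr,.025)):
    r=cv2.minAreaRect(k);b=cv2.boxPoints(r)
    w=px2plane(c,b[:,0],b[:,1],z)[:,:2]
    print(n,'px',r,'\n ctr',w.mean(0),'sides',np.linalg.norm(w-np.roll(w,-1,0),axis=1),'dirs deg',np.degrees(np.arctan2(*(np.roll(w,-1,0)-w).T[::-1])))
    cv2.drawContours(out,[((b-[60,140])*2.5).astype(int)],-1,(0,255,0),1)
    cv2.drawContours(out2,[((b-[65,145])*4.2).astype(int)],-1,(0,255,0),1)
p=cv2.approxPolyDP(mf,2.5,True)[:,0];print('mf poly',p.tolist())
for g in range(0,180,20): cv2.putText(out2,str(65+g),(int(g*4.2),10),0,.35,(0,255,255))
for g in range(0,75,10): cv2.putText(out2,str(145+g),(0,int(g*4.2)+4),0,.35,(0,255,255))
cv2.imwrite('pics/ov.png',np.vstack([out2[:, :777],cv2.copyMakeBorder(out,0,0,0,0,0)[:, :777]])[:600])
E
python3 m.py
```

```text
V samples adapter,module,bayfloor,tray,table 31 40 63 66 124
hsv label [ 14  45 114] blue [107 146  49] tray [ 6 19 66] relay? [ 0  4 63]
mf px ((121.5, 184.5), (55.0, 103.0), 90.0) 
 ctr [0.5645 0.2271] sides [0.2417 0.1302 0.237  0.1299] dirs deg [ -90.7636 -179.361    89.1062    2.7105]
label px ((182.67283630371094, 175.85403442382812), (14.250396728515625, 25.54644012451172), 10.007980346679688) 
 ctr [0.5769 0.0802] sides [0.0586 0.0326 0.0586 0.0323] dirs deg [  -9.2827 -100.965   170.4251   79.0679]
ad px ((182.0, 182.0), (58.0, 44.0), 90.0) 
 ctr [0.5633 0.0816] sides [0.1005 0.1332 0.0984 0.133 ] dirs deg [ -90.7539 -179.9889   89.1085    0.9017]
tray px ((336.441162109375, 178.7646942138672), (61.71670913696289, 87.42295837402344), 12.52880859375) 
 ctr [ 0.5834 -0.2931] sides [0.2262 0.1583 0.2258 0.1534] dirs deg [ -14.3744 -103.6558  164.3761   76.5407]
mf poly [[71, 157], [70, 207], [105, 212], [107, 198], [113, 197], [115, 209], [111, 212], [167, 209], [166, 205], [125, 204], [123, 172], [125, 167], [169, 166], [173, 162], [118, 163], [117, 174], [111, 176], [107, 172], [107, 157]]
```

View pics/ov.png

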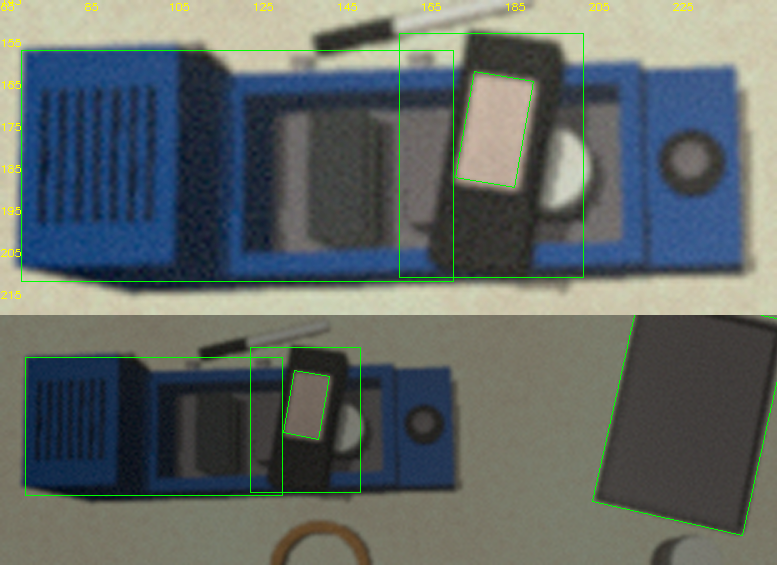

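The overlay shows the label box fits well at (182.7,175.9), tilted 10°. The tray box fits too. The module is near u=148, the can near u=196, and the relay is presumably at u≈160–170 under the adapter. The mainframe and adapter boxes are wrong, so I use the corners I can read in the zoomed crop.

```bash
cat > f.py <<'E'
from h import *
np.set_printoptions(precision=4,suppress=True)
c=pickle.load(open('top.pkl','rb'))
P=[(245,95,.095,45,105),(243,253,.095,-45,105),(620,85,.095,45,-105),(622,240,.095,-45,-105),(641,63,.095,57,-117),(645,270,.095,-57,-117),(737,68,.075,57,-171),(742,270,.075,-57,-171)]
W=np.array([px2plane(c,65+a/4.2,145+b/4.2,z)[0,:2] for a,b,z,_,_ in P]);L=np.array([p[3:] for p in P])/1000
lc,wc=L.mean(0),W.mean(0);U,S,Vt=np.linalg.svd((L-lc).T@(W-wc));R=(U@Vt).T;t=wc-R@lc
print('mf',t,'yaw',np.degrees(np.arctan2(R[1,0],R[0,0])),'resid mm\n',((L@R.T+t)-W)*1000)
for n,y in(('-64',-.064),('-4',-.004),('56',.056),('head',.157),('button',-.144)):print(n,R@[0,y]+t)
q=px2plane(c,65+np.array([470,562,430,445,585])/4.2,145+np.array([31,45,262,175,180])/4.2,.127)[:,:2]
print('ad corners',q)
e=q[2]-q[0];e/=np.linalg.norm(e);f=np.array([-e[1],e[0]]); f=f if f@(q[1]-q[0])>0 else -f
print('len',np.linalg.norm(q[2]-q[0]),'wid',np.linalg.norm(q[1]-q[0]),'dir',np.degrees(np.arctan2(-e[1],-e[0])))
ctr=q[0]+e*.065+f*.026;print('ad ctr',ctr,'mf frame',R.T@(ctr-t),'label in ad',[(np.array([.5769,.0802])-ctr)@e,(np.array([.5769,.0802])-ctr)@f])
E
python3 f.py
```

```text
mf [0.5606 0.1191] yaw 0.530987622227861 resid mm
 [[ 0.641   0.2642]
 [-0.5755  0.8756]
 [-0.2472 -0.2537]
 [-2.6674 -0.2307]
 [-0.595  -0.2985]
 [ 2.3228  0.314 ]
 [-0.694  -0.4778]
 [ 1.8153 -0.1931]]
-64 [0.5612 0.0551]
-4 [0.5606 0.1151]
56 [0.56   0.1751]
head [0.5591 0.2761]
button [ 0.5619 -0.0249]
ad corners [[0.6315 0.0939]
 [0.623  0.0438]
 [0.5054 0.1139]
 [0.5523 0.1065]
 [0.5485 0.0313]]
len 0.12762098287358822 wid 0.0507674647849235 dir -9.047773702280494
ad ctr [0.5632 0.0784] mf frame [ 0.0022 -0.0407] label in ad [np.float64(-0.013268361932624376), np.float64(-0.00393896711680793)]
```

Emit:
{"api": "servo_tool", "payload": {
  "motion": [
    [0, 36, -43.2, 0, 12],
    [0, 36, -43.2, 0, 12],
    [0, 36, -43.2, 0, 12],
    [0, 36, -43.2, 0, 12],
    [0, 36, -43.2, 0, 12],
    [0, 36, -43.2, 0, 12],
    [0, 36, -43.2, 0, 12],
    [0, 36, -43.2, 0, 12],
    [0, 36, -43.2, 0, 12],
    [0, 36, -43.2, 0, 12],
    [0, 36, -43.2, 0, 12],
    [0, 36, -43.2, 0, 12]
  ],
  "squeeze": 25
}}

```text
time_s: 1.6
ee_pos: [0.5638, 0.0797, 0.4047]
eef_rot: [3.141, -0.0, 2.972]
force: [0.1, 0.1, 0.1]
grip_width: 0.0938
grip_force: 0.0
```

```bash
cat >> h.py <<'E'
from scipy.spatial.transform import Rotation as Ro
def wrist():
    from station import ctrl
    o=ctrl.get_obs();c=ctrl.camera('wrist');T=np.eye(4);T[:3,:3]=Ro.from_euler('xyz',o['eef_rot']).as_matrix();T[:3,3]=o['ee_pos']
    c['T']=T@c['hand_eye'];c['obs']=o;return c
def fplane(c,u,v,z):
    a=np.stack([np.atleast_1d(u)-c['cx'],np.atleast_1d(v)-c['cy']],1).astype(float);r=np.linalg.norm(a,axis=1);th=r/c['fx']
    a/=np.maximum(r,1e-9)[:,None];d=np.stack([a[:,0]*np.sin(th),-a[:,1]*np.sin(th),-np.cos(th)],1)@c['T'][:3,:3].T
    o=c['T'][:3,3];return o+d*((z-o[2])/d[:,2])[:,None]
E
python3 - <<'E'
from h import *
c=wrist();pickle.dump(c,open('w1.pkl','wb'));print(c['obs']['ee_pos'],c['obs']['eef_rot'],c['T'][:3,3],c['fx'],c['cx'],c['cy'])
cv2.imwrite('pics/w1.png',cv2.resize(c['image'][:,:,::-1],(800,600)))
E
```

```text
[0.56382597 0.07969631 0.40473683] [ 3.14148582e+00 -1.31261943e-04  2.97165380e+00] [0.48682542 0.09288229 0.38479056] 297.3186396354542 253.62796028079734 194.50663831434525
```

View pics/w1.png

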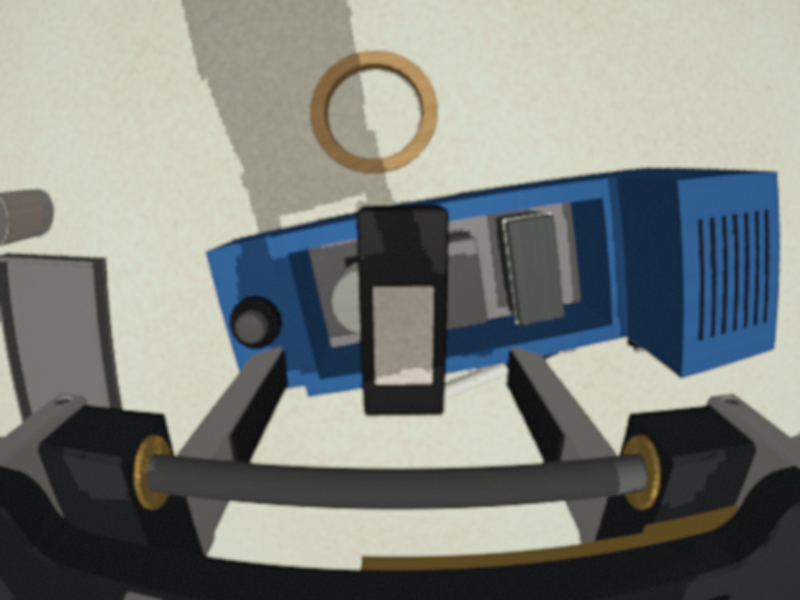

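The wrist view shows the adapter square to the gripper and centred between the open fingers (adapter u≈360–447, finger tips at u≈285 and 510). Now the grasp and lift.

Emit:
{"api": "servo_tool", "payload": {
  "motion": [
    [0, 0, 0, -4, 0],
    [0, 0, 0, -8, 0],
    [0, 0, 0, -10.5, 0],
    [0, 0, 0, -10.5, 0],
    [1, 0, 0, -10.5, 0],
    [1, 0, 0, -10.5, 0],
    [1, 0, 0, -10.5, 0],
    [1, 0, 0, -10.5, 0],
    [1, 0, 0, -10.5, 0],
    [1, 0, 0, -10.5, 0],
    [1, 0, 0, -9.5, 0],
    [1, 0, 0, -7, 0],
    [1, 0, 0, -4, 0],
    [1, 0, 0, -2, 0],
    [1, 0, 0, -2, 0]
  ],
  "squeeze": 30
}}

```text
time_s: 3.52
ee_pos: [0.5644, 0.0785, 0.3859]
eef_rot: [3.141, 0.002, 2.97]
force: [0.2, 1.0, -3.0]
grip_width: 0.0514
grip_force: 30.0
```

Emit:
{"api": "servo_tool", "payload": {
  "motion": [
    [1, 0.5, -5, 0, -1],
    [1, 1, -11, 0, -2],
    [1, 1.5, -17, 0, -3],
    [1, 1.9, -23, 0, -4.5],
    [1, 1.9, -29, 0, -4.5],
    [1, 1.9, -34, 0, -4.5],
    [1, 1.9, -37.2, 0, -4.5],
    [1, 1.9, -37.2, 0, -4.5],
    [1, 1.9, -37.2, -5, -4.5],
    [1, 1.9, -37.2, -10, -4.5],
    [1, 1.9, -37.2, -13.5, -4.5],
    [1, 1.9, -37.2, -15.5, -4.5],
    [1, 1.9, -37.2, -16.6, -4.5],
    [1, 1.9, -37.2, -16.6, -4.5]
  ]
}}

```text
time_s: 5.28
ee_pos: [0.5835, -0.2932, 0.2188]
eef_rot: [-3.142, 0.0, 2.892]
force: [-0.6, -0.4, -3.5]
grip_width: 0.0518
grip_force: 30.0
```

Emit:
{"api": "servo_tool", "payload": {
  "motion": [
    [1, 0, 0, -0.4, 0],
    [1, 0, 0, -0.7, 0],
    [1, 0, 0, -0.85, 0],
    [1, 0, 0, -0.85, 0]
  ]
}}

```text
time_s: 5.78
ee_pos: [0.5834, -0.2934, 0.2102]
eef_rot: [-3.142, 0.0, 2.892]
force: [-0.7, 0.3, -3.0]
grip_width: 0.0519
grip_force: 30.0
```

Emit:
{"api": "servo_tool", "payload": {
  "motion": [
    [1, 0, 0, -0.1, 0],
    [1, 0, 0, -0.15, 0],
    [0.25, 0, 0, -0.15, 0],
    [0.25, 0, 0, -0.15, 0],
    [0.25, 0, 0, -0.15, 0],
    [0.25, 0, 0, -0.15, 0],
    [0.25, 0, 0, 2, 0],
    [0.25, 0, 0, 7, 0],
    [0.25, 0, 0, 12, 0],
    [0.25, 0, 0, 17, 0],
    [0.25, 0, 0, 17, 0]
  ]
}}

```text
time_s: 7.15
ee_pos: [0.5832, -0.2933, 0.3864]
eef_rot: [-3.139, 0.009, 2.892]
force: [-0.5, 0.5, 0.0]
grip_width: 0.0703
grip_force: 0.0
```

```bash
python3 - <<'E'
from h import *
from station import ctrl
a=ctrl.camera('top');b=ctrl.camera('scene');pickle.dump(a,open('top2.pkl','wb'));pickle.dump(b,open('scene2.pkl','wb'))
A=cv2.resize(a['image'][140:240,60:400][:,:,::-1],(800,235),interpolation=cv2.INTER_CUBIC)
B=cv2.resize(b['image'][140:250,120:430][:,:,::-1],(800,284),interpolation=cv2.INTER_CUBIC)
cv2.imwrite('pics/p2.png',np.clip(np.vstack([A,B])*1.6,0,255).astype(np.uint8))
E
```

```text
(no output)
```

View pics/p2.png

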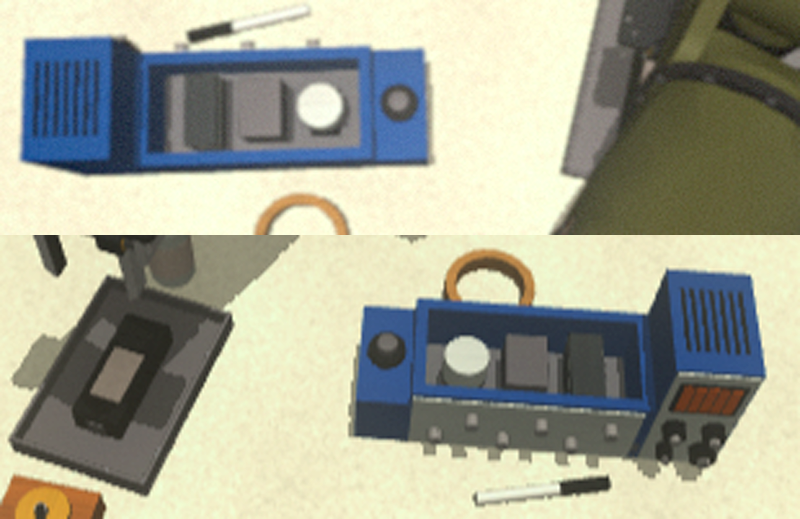

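The adapter lies flat in the tray, near its middle. The bay order is can at y=-64, relay at -4 and module at +56. I check the plug-in centres by triangulating the tops from both views.

```bash
python3 - <<'E'
from h import *
np.set_printoptions(precision=4,suppress=True)
a=pickle.load(open('top2.pkl','rb'));b=pickle.load(open('scene2.pkl','rb'))
sA=lambda u,v:(60+u*340/800,140+v*100/235); sB=lambda u,v:(120+u*310/800,140+(v-235)*110/284)
for n,p,q in(('can',(321,104),(467,356)),('relay',(260,109),(527,361)),('module',(204,111),(586,365))):
    p=sA(*p);q=sB(*q)
    zs=np.arange(.06,.1,.001);d=[np.linalg.norm(px2plane(a,*p,z)[0]-px2plane(b,*q,z)[0]) for z in zs]
    i=int(np.argmin(d));print(n,'z',zs[i],'gap',d[i],px2plane(a,*p,zs[i])[0][:2])
E
```

```text
can z 0.08200000000000002 gap 0.004885857997354135 [0.5639 0.0543]
relay z 0.07700000000000001 gap 0.0033141741978050354 [0.5605 0.1165]
module z 0.07700000000000001 gap 0.005917749212475443 [0.5592 0.1729]
```

Emit:
{"api": "servo_tool", "payload": {
  "motion": [
    [1, -0.5, 5, 0, -9],
    [1, -1, 10, 0, -18],
    [1, -1.5, 15, 0, -27],
    [1, -2.2, 20, 0, -36],
    [1, -2.2, 25, 0, -45],
    [1, -2.2, 30, 0, -54],
    [1, -2.2, 34.8, 0, -63],
    [1, -2.2, 34.8, 0, -70],
    [1, -2.2, 34.8, 0, -75],
    [1, -2.2, 34.8, 0, -75],
    [1, -2.2, 34.8, 0, -75]
  ]
}}

```text
time_s: 8.62
ee_pos: [0.5614, 0.0545, 0.3797]
eef_rot: [-3.141, 0.0, 1.584]
force: [0.3, 0.2, 0.3]
grip_width: 0.0004
grip_force: 0.0
```

Emit:
{"api": "servo_tool", "payload": {
  "motion": [
    [1, 0, 0, -5, 0],
    [1, 0, 0, -8.5, 0],
    [1, 0, 0, -9.2, 0],
    [1, 0, 0, -9.6, 0],
    [1, 0, 0, -10, 0],
    [1, 0, 0, -10.4, 0],
    [1, 0, 0, -10.7, 0],
    [1, 0, 0, -11, 0],
    [1, 0, 0, -11, 0],
    [1, 0, 0, -11, 0]
  ]
}}

```text
time_s: 9.88
ee_pos: [0.5617, 0.0546, 0.2714]
eef_rot: [3.139, -0.0, 1.583]
force: [-0.5, -0.3, 6.2]
grip_width: 0.0004
grip_force: 3.3
```

Emit:
{"api": "servo_tool", "payload": {
  "motion": [
    [1, 0, 0, -0.1, 0],
    [1, 0, 0, -0.2, 0],
    [1, 0, 0, -0.3, 0],
    [1, 0, 0, -0.4, 0],
    [1, 0, 0, -0.5, 0],
    [1, 0, 0, -0.5, 0],
    [1, 0, 0, -0.5, 0]
  ]
}}

```text
time_s: 10.75
ee_pos: [0.5617, 0.0546, 0.2691]
eef_rot: [3.138, 0.0, 1.583]
force: [-14.2, -1.7, 37.1]
grip_width: 0.0003
grip_force: 18.4
```

The can is home: the tip is at 0.070 m and the force has risen to 37 N on the hard stop. Next the relay.

Emit:
{"api": "servo_tool", "payload": {
  "motion": [
    [1, 0, 0, 2, 0],
    [1, 0, 0, 5, 0],
    [1, 0, 3, 5, 0],
    [1, 0, 6.1, 5, 0],
    [1, 0, 6.1, 4, 0],
    [1, 0, 6.1, 2, 0],
    [1, 0, 6.1, 1.5, 0],
    [1, 0, 6.1, 1.1, 0],
    [1, 0, 6.1, 0.8, 0],
    [1, 0, 6.1, 0.5, 0],
    [1, 0, 6.1, 0.3, 0],
    [1, 0, 6.1, 0.2, 0],
    [1, 0, 6.1, 0.1, 0],
    [1, 0, 6.1, 0, 0],
    [1, 0, 6.1, 0, 0],
    [1, 0, 6.1, 0, 0]
  ]
}}

```text
time_s: 12.75
ee_pos: [0.5613, 0.115, 0.269]
eef_rot: [3.141, -0.0, 1.582]
force: [-21.8, -3.3, 42.6]
grip_width: 0.0005
grip_force: 20.8
```

The relay is home (tip at 0.070 m, 43 N). Next the module.

Emit:
{"api": "servo_tool", "payload": {
  "motion": [
    [1, 0, 0, 2, 0],
    [1, 0, 0, 5, 0],
    [1, 0, 3, 5, 0],
    [1, 0, 5.9, 5, 0],
    [1, 0, 5.9, 4, 0],
    [1, 0, 5.9, 2, 0],
    [1, 0, 5.9, 1.5, 0],
    [1, 0, 5.9, 1.1, 0],
    [1, 0, 5.9, 0.8, 0],
    [1, 0, 5.9, 0.5, 0],
    [1, 0, 5.9, 0.3, 0],
    [1, 0, 5.9, 0.2, 0],
    [1, 0, 5.9, 0.1, 0],
    [1, 0, 5.9, 0, 0],
    [1, 0, 5.9, 0, 0],
    [1, 0, 5.9, 0, 0]
  ]
}}

```text
time_s: 14.75
ee_pos: [0.5614, 0.1736, 0.269]
eef_rot: [3.141, 0.0, 1.582]
force: [-20.4, -5.9, 40.8]
grip_width: 0.0009
grip_force: 20.4
```

Also home (41 N). Next I lift clear, move off the bay, and take a last look.

Emit:
{"api": "servo_tool", "payload": {
  "motion": [
    [1, 0, 0, 2, 0],
    [1, 0, 0, 6, 0],
    [1, 0, 0, 12, 0],
    [1, 0, 0, 15, 0],
    [1, -6, 0, 15, 0],
    [1, -12, 0, 15, 0],
    [1, -18, 0, 15, 0],
    [1, -20, 0, 15, 0],
    [1, -20, 0, 15, 0],
    [1, -20, 0, 15, 0]
  ]
}}

```text
time_s: 16.0
ee_pos: [0.3621, 0.1743, 0.4153]
eef_rot: [3.141, 0.0, 1.582]
force: [-1.0, -0.1, 0.9]
grip_width: 0.0003
grip_force: 0.0
```

```bash
python3 - <<'E'
from h import *
from station import ctrl
a=ctrl.camera('top');b=ctrl.camera('scene')
A=cv2.resize(a['image'][90:260,60:400][:,:,::-1],(600,300),interpolation=cv2.INTER_CUBIC)
B=cv2.resize(b['image'][130:280,100:440][:,:,::-1],(600,265),interpolation=cv2.INTER_CUBIC)
cv2.imwrite('pics/p3.png',np.clip(np.vstack([A,B])*1.6,0,255).astype(np.uint8))
E
```

```text
(no output)
```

View pics/p3.png

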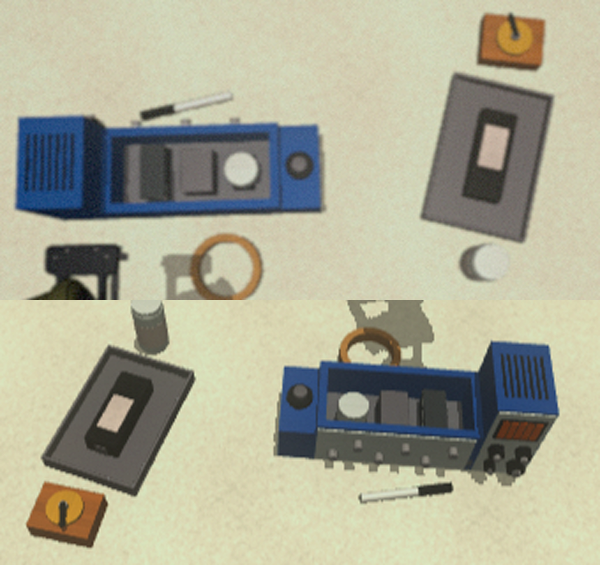

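The adapter is flat in the tray (top view at 490,155), the plug-ins are all down, and the bystanders and button look unchanged.

```bash
python3 -c "
from station import ctrl
print(ctrl.hand_in())"
```

```text
the job is handed in; nothing more can be done
None
```

The adapter lies flat in the tray, the can, relay and module were then each pressed to their hard stops, the button and bystanders were left alone, and the job was handed in at about 16 s.

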